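Roll a steel shaft into the vee block, locate it on the stop and lower the hold-down

ROBOT

A 6-joint arm with a two-finger parallel gripper is mounted at the origin on the work surface. World frame = base frame: x ahead of the robot, y to its left, z up, the work surface at z = 0. Lengths are in m, angles in rad, forces in N, time in s.
With the tool pointing down it reaches from about 0.35 to 0.975 m from the base axis. Payload 4.9 kg.
Tool frame: the origin (TCP) lies at the very end of the fingers, on their centre line; the grasp point (between the pads) lies 19 mm behind it; z points along the fingers, y is the line along which they close (so a half turn about z gives the same grasp; the last joint's range is limited). The gripper opens to 85 mm and grips with 20 to 120 N. Pads are 22 mm wide; open, the fingers measure 114 mm over their backs; the gripper's body (76 mm by 85 mm) begins 54 mm behind the grasp point. The pads swing forward as they close: fully open they stand 13 mm farther back than shut.
Start: joints at [1.128, 0.053, 1.613, -0, 1.476, -0.119], TCP at [0.199, 0.593, 0.231] pointing down, gripper open.
Joint ranges: [-3.01, 3.01], [-1.01, 2.22], [0.06, 2.58], [-1.02, 4.17], [0.09, 2.62], [-3.14, 3.14]. Speed limits (rad/s): [2.57, 2.57, 3.14, 3.14, 3.14, 3.14].

INTERFACE

Orientations are given as a unit quaternion [w, x, y, z].
In Python, from plant import manip gives the robot as it stands.
- The arm moves only by the tool play_rows, never from a script. Its argument "series" is a list that holds one entry, the list of rows, each a list of 7 numbers: the shift along the world's x, y, z in m, then the turn, a rotation vector about the world's x, y, z in degrees, then the opening, from 0 (shut) to 1 (fully open). In form: [[[dx, dy, dz, rx, ry, rz, grip], ...]]. A call has 1 to 10 rows; each row shifts and turns the commanded pose from where the row before left it; what a row does not reach is not made up. A row lasts 1/10 s, in which the tool goes at most 50 mm and 8.59 degrees, less where a joint would pass 70% of its speed; a pose out of reach is approached as far as the arm can. A call with a gripper value outside its range is refused whole. The fingers move at their own pace and stop on an object; the grip force is fixed at half the most. Time passes only in rows, so rows that do not move let the fingers close. It gives the time, the measured TCP pose, the force, the opening and the grip force at its end, in the units of the state.
- manip.state(): the state, without advancing time (a new reading comes with each control period).
- manip.grab_frame(name): name is "scene" or "top" or "wrist"; returns a dict with "frame" (384x512x3 uint8, blue, green, red), "mtx" (3x3 intrinsics, pixels), "k1" (the pictures are not rectified: a ray, as slopes to the right and down, at radius r is drawn at 1 + k1 r^2 times it, then the intrinsics apply), "R" (3x3) and "t" (3): a world point X has camera coordinates R X + t. Camera axes: x right, y down, z forward; pixel columns grow to the right and rows downward; lengths in m; the calibration is good to about 2 mm. A picture is of the moment at which its call begins. There is no depth.
- manip.job_done(): hands the job in; it is judged then, once.
The state is a dict: "time": time; "joint_pos": joint angles; "joint_vel": joint speeds; "joint_efforts": joint torques, N m; "tool_pos": TCP position; "tool_rot": TCP orientation; "contact_force": force on the tool from outside, world axes, zero at the start; "ft_torque": the same for the moment, N m; "gripper_width": opening from 0.0 (shut) to 1.0 (fully open); "grasp_force": force on a finger pad.
Only numpy, scipy, OpenCV 4.12 (cv2) and the standard library are available. Lean on these libraries where they do the work, as an engineer would, in place of code of your own. Each camera call takes 0.05 s, during which the arm holds its last target. There are 200 camera calls.

TASK

Set up the round steel shaft in the vee fixture for its hardness test: without lifting it, roll it off the loading ledge into the vee and let go so that it settles there by itself while the hold-down arm is still open. Then slide it gently along the vee and press it home against the yellow end stop with a push of about 15 N, and finally swing the red hold-down arm over and lower it gently until its pad rests on the shaft, never letting it drop or forcing it down, and let go of everything, leaving the other things on the bench where they are.

Things in the scene. Friction and masses are not known exactly. Their poses are not given: they have to be found in the camera images.
- fixture: Vee fixture, fixed: grey base plate 230 x 180 x 12 mm, origin at the centre of its underside, z up. From -x to +x: blue plastic-faced ledge (see point groove); dark steel 90-degree vee along y (see point vee_seat); level rail, 47 mm high, to x 36 mm; grey hinge bracket at x 70 to 100 mm, y -17 to 37 mm, 110 mm high
- groove (a point): Point at fixture x -60 mm, y 0, 47 mm above the bench, on the level ledge top (x -100 to -17 mm, y -90 to 70 mm): middle of a 10 mm wide parking groove along y, in which the shaft starts. A light push to +x (2 to 6 N) frees the shaft, which then rolls freely and drops 9 mm into the vee; pushed hard it may roll beyond. Axes as the fixture's
- vee_seat (a point): Where the middle of the shaft must finally lie: 55.5 mm above the bench, at fixture x 0, y 15 mm; axes as the fixture's (y along the vee towards the end stop). The vee's lips are 47 mm high, level with the ledge, at x -17 and +17 mm; its bottom line is 30 mm high; it spans fixture y -80 to 60 mm
- stop: Yellow steel end stop across the +y end of the vee, fixed and rigid: 40 mm wide (fixture x -20 to 20 mm), 12 mm thick, top 70 mm above the bench. Origin: middle of the lower edge of its plain face, which looks to -y at fixture y 60 mm; axes as the fixture's
- shaft: Plain bright steel cylinder, lightly oiled (friction about 0.3), 36 mm diameter, 90 mm long, 0.4 to 0.7 kg; origin at its middle on its axis, its own y along the axis (x and z turn as it rolls). Starts in the groove, axis along the fixture's y, centre 64 mm above the bench, 25 to 45 mm short in y of its final place. Dragging it along the vee takes 1 to 4 N
- clamp (a joint): Hinge angle of the red hold-down arm, rad: 0 = level, pad on the seated shaft; grows as it opens; 1.95 = leaning back on its stop, as at the start; -0.15 = fallen, nothing under it. The arm is a 0.5 kg weight without spring, hardly any friction: below 1.57 it falls by itself unless held; its weight alone clamps (about 4 N at the pad)
- clamp_hinge (a point): Point on the arm's hinge axis (along fixture y): fixture x 85 mm, y 10 mm, 95 mm above the bench; axes as the fixture's. The level arm reaches from here to -x; it is 18 mm wide, 16 mm thick; its black round pad, 18 mm across, is 85 mm from the axis
- clamp_handle (a point): Grip point on the orange round handle bar, 12 mm diameter, that sticks out 55 mm sideways (to fixture -y) from the end of the arm, parallel to the hinge axis and 135 mm from it; the point is 40 mm from the arm's middle plane, at fixture y -30 mm. At hinge angle q it is at fixture x 85-135*cos(q), height 95+135*sin(q) mm
- ring: bystander: bright steel bearing ring lying flat, 90 mm outside diameter, 60 mm bore, 24 mm high; origin at the centre of its underside
- refblock: bystander: flat steel hardness reference disc, 60 mm diameter, 12 mm high; origin at the centre of its underside
- oil: bystander: yellow oil bottle with a red cap, 50 mm diameter, 120 mm tall; origin at the centre of its underside
- driver: bystander: screwdriver with a blue handle lying on the bench, about 200 mm long
- cup: bystander: blue plastic cup, 72 mm across, 85 mm tall; origin at the centre of its underside
- ring_small: bystander: small dark bearing ring lying flat, 60 mm diameter, 18 mm high; origin at the centre of its underside

How it is judged:
By the outcome, as a careful person would: the job done as asked, in the order asked, and still so for the second after the job is handed in, with the robot touching nothing.
It also fails if it takes over 72 s, if anything falls off the work surface, if the arm or the gripper's body presses on something with over 40 N, if the wrist force passes 120 N, or if a joint passes its speed limit or range.

## Working session

There is one attempt and no reset: what is moved stays moved. The work goes in short steps, Python scripts to look and compute and a tool call to move; the robot and the scene stay as the last step left them, time stands still between calls to the robot, and variables do not carry over. Pictures are saved under pics/ and viewed, at most 10 in all, crops included, and the job is handed in when it is done.

Besides the shell and the picture viewer there is one more tool, called after "Emit:" in YAML: its name, and indented under it one key for each argument. play_rows: Moves the arm, as the interface text tells. Its arguments: {"type":"object","properties":{"series":{"type":"array"}},"required":["series"]}

```bash
mkdir -p pics; ls
python3 - <<'E'
from plant import manip
import cv2
for n in("scene","top"):
    f=manip.grab_frame(n); cv2.imwrite(f"pics/{n}0.png",cv2.resize(f["frame"],(800,600),interpolation=cv2.INTER_CUBIC)); print(n,f["mtx"].tolist(),f["k1"],f["R"].tolist(),f["t"].tolist())
print(manip.state())
E
```

```text
pics
scene [[438.1215834619813, 0.0, 253.3362751100083], [0.0, 438.1215834619813, 198.0546485555651], [0.0, 0.0, 1.0]] 0.01109502530388629 [[-0.22221929272337412, 0.9749690259239316, 0.0073474097792084175], [0.7597113460671183, 0.1778702993864064, -0.6254604921600385], [-0.611111492772318, -0.13340747762074812, -0.7802212431845593]] [0.09811852945685912, -0.30904918257839153, 1.8358024819774341]
top [[382.7801177531227, 0.0, 253.54647735526294], [0.0, 382.7801177531227, 200.5165355934011], [0.0, 0.0, 1.0]] -0.02005299130492233 [[0.028751974402144536, -0.9995863896252346, -0.0006112642365723294], [-0.9928800637240904, -0.028488345485210675, -0.11566154603307666], [0.11559629331092176, 0.003932409885015672, -0.9932884944089868]] [0.008083768651968552, 0.4905059791222171, 1.0990875519998613]
{'time': 0.1, 'joint_pos': array([ 1.12799351e+00,  5.33005121e-02,  1.61414662e+00, -3.64963382e-05,
        1.47600953e+00, -1.19013491e-01]), 'joint_vel': array([-2.94374296e-04, -2.47185040e-03, -2.90614168e-03,  1.05734331e-05,
        5.11792509e-04,  7.53511827e-04]), 'joint_efforts': array([ 8.18314838e-04, -3.94904280e+01, -3.71363747e+01, -1.04635981e-04,
        3.81725666e-03, -7.31454918e-06]), 'tool_pos': array([0.19862513, 0.59200476, 0.23018598]), 'tool_rot': array([-2.40924330e-04,  1.61186589e-01,  9.86923510e-01, -9.00505817e-04]), 'contact_force': array([-0.74266512, -0.38665568, -0.49339864]), 'ft_torque': array([0.06740724, 0.00744023, 0.016892  ]), 'grasp_force': 0.0, 'gripper_width': 1.0007960429262033}
```

View pics/top0.png

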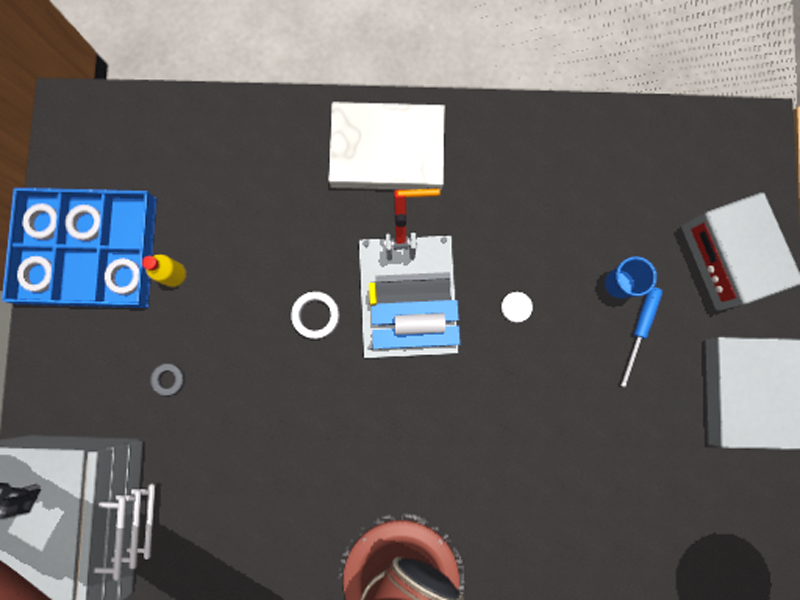

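View pics/scene0.png

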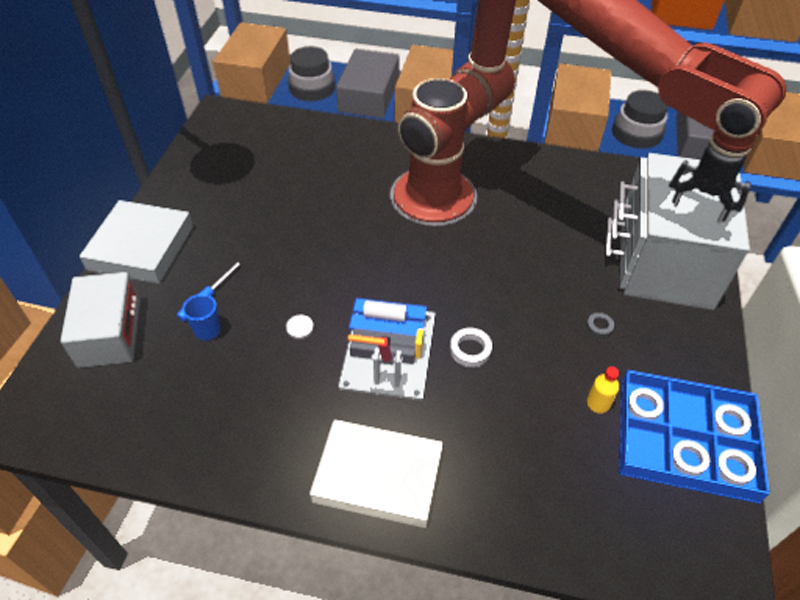

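The top view shows the fixture at about (410,297) of 800x600. Its +x points away from the robot and +y (the yellow stop, 372,292) points left. The shaft is at (420,324), the arm leans back, and the orange handle is at (418,192).

```bash
cat > h.py <<'E'
import numpy as np, cv2
from scipy.optimize import least_squares
from scipy.spatial.transform import Rotation as Ro
def ray(f,uv):
    u=np.array([(uv[0]-f["mtx"][0][2])/f["mtx"][0][0],(uv[1]-f["mtx"][1][2])/f["mtx"][1][1]]); s=u.copy()
    for _ in range(10): s=u/(1+f["k1"]*(s@s))
    R=np.array(f["R"]); t=np.array(f["t"]); return -R.T@t, R.T@np.r_[s,1]
def at(f,uv,z):
    c,d=ray(f,uv); return c+d*(z-c[2])/d[2]
def proj(f,X):
    p=(np.array(f["R"])@np.atleast_2d(X).T).T+np.array(f["t"]); s=p[:,:2]/p[:,2:]
    s=s*(1+f["k1"]*(s**2).sum(1,keepdims=True)); return s*[f["mtx"][0][0],f["mtx"][1][1]]+[f["mtx"][0][2],f["mtx"][1][2]]
def fw(P,X): # fixture -> world; P=x,y,yaw
    c,s=np.cos(P[2]),np.sin(P[2]); X=np.atleast_2d(X)
    return np.c_[P[0]+c*X[:,0]-s*X[:,1],P[1]+s*X[:,0]+c*X[:,1],X[:,2]]
def fit(obs,P0): # obs list of (frame, pts(fixture), uv)
    return least_squares(lambda P:np.concatenate([(proj(f,fw(P,X))-uv).ravel() for f,X,uv in obs]),P0)
E
python3 - <<'E'
from plant import manip
from h import *
f=manip.grab_frame("top")
uv=np.array([(361,240),(451,236),(458,352),(365,357)])/1.5625-0.18
X=np.array([[115,90,12],[115,-90,12],[-115,-90,12],[-115,90,12]])/1000
r=fit([(f,X,uv)],[.6,0,0]);print(r.x,r.fun)
print("shaft ends", [at(f,np.array(p)/1.5625-.18,.064) for p in((396,325),(445,324))], fw(r.x,[-.06,-.015,.064]))
g=manip.grab_frame("wrist");w=np.array(g["R"]);print(-w.T@np.array(g["t"]),w)
E
```

```text
[ 5.27573014e-01 -3.51549084e-04  7.50562003e-02] [-0.92023035 -0.57531735  0.70718682 -0.70292062  0.65705198  0.7880962
 -0.44736599  0.40680782]
shaft ends [array([0.46499571, 0.02223868, 0.064     ]), array([ 0.46938382, -0.0669446 ,  0.064     ])] [[ 0.46886672 -0.01980846  0.064     ]]
[0.12980474 0.61510238 0.37245935] [[ 0.31903546  0.94774212 -0.00111778]
 [ 0.90912129 -0.30570097  0.28292296]
 [ 0.26779629 -0.09127865 -0.95914199]]
```

Emit:
play_rows:
  series:
    - [[0.015,-0.038,0.003,0,0,1.43,1],[0.015,-0.038,0.003,0,0,1.43,1],[0.015,-0.038,0.003,0,0,1.43,1],[0.015,-0.038,0.003,0,0,1.43,1],[0.015,-0.038,0.003,0,0,1.43,1],[0.015,-0.038,0.003,0,0,1.43,1],[0.015,-0.038,0.003,0,0,1.43,1],[0.015,-0.038,0.003,0,0,1.43,1]]

```text
time: 1.0
tool_pos: [0.319, 0.287, 0.2553]
tool_rot: [0.0, 0.061, 0.998, 0.0]
contact_force: [0.3, -0.1, -0.1]
gripper_width: 0.998
grasp_force: 0.0
```

Emit:
play_rows:
  series:
    - [[0.015,-0.038,0.003,0,0,1.43,0.5],[0.015,-0.038,0.003,0,0,1.43,0.5],[0.015,-0.038,0.003,0,0,1.43,0.5],[0.015,-0.038,0.003,0,0,1.43,0.5],[0.015,-0.038,0.003,0,0,1.43,0.5],[0.015,-0.038,0.003,0,0,1.43,0.5],[0.015,-0.038,0.003,0,0,1.43,0.5],[0.015,-0.038,0.003,0,0,1.43,0.5],[0,0,0,0,0,0,0.5],[0,0,0,0,0,0,0.5]]

```text
time: 2.0
tool_pos: [0.4387, -0.016, 0.279]
tool_rot: [-0.0, -0.037, 0.999, 0.0]
contact_force: [-0.3, -0.5, 0.0]
gripper_width: 0.5
grasp_force: 0.0
```

Run:
```python
from plant import manip
from h import *
import pickle
s=manip.state();print(s["time"],s["tool_pos"],Ro.from_quat(s["tool_rot"],scalar_first=True).as_matrix().round(3).tolist(),s["joint_pos"].round(2),s["contact_force"])
g=manip.grab_frame("wrist"); pickle.dump(g,open("w1.pkl","wb"))
cv2.imwrite("pics/w1.png",cv2.resize(g["frame"],(800,600),interpolation=cv2.INTER_CUBIC))
```

```text
2.0 [ 0.4387113  -0.01598306  0.27901698] [[-0.997, -0.073, -0.001], [-0.073, 0.997, 0.001], [0.001, 0.001, -1.0]] [-0.21 -0.44  1.96  0.    1.62 -1.85] [-0.30319037 -0.48657163  0.03751501]
```

View pics/w1.png

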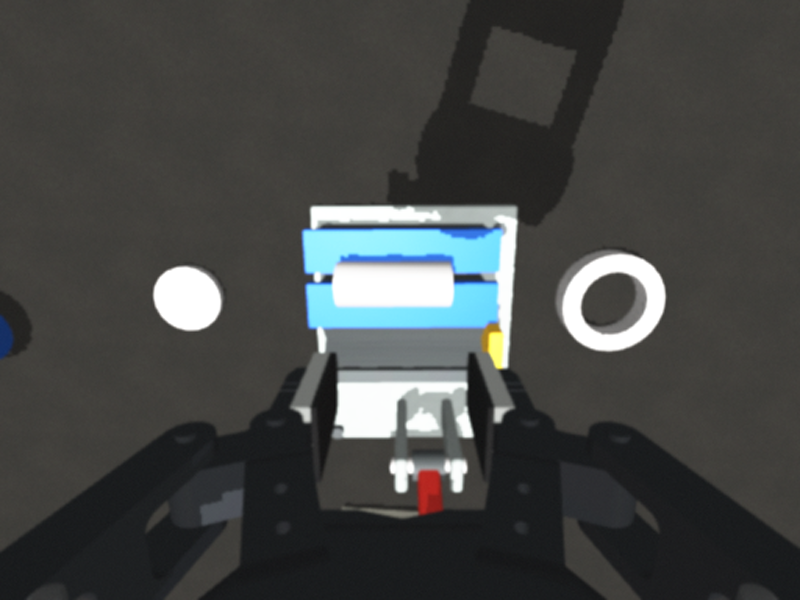

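The wrist view is upside down: right is +y and down is +x. The ledge corners are at (303,230), (502,228), (497,328) and (309,328), the shaft runs from (334,285) to (453,285), and the near plate corners are (311,207) and (517,206).

Run:
```python
from h import *
import pickle
g=pickle.load(open("w1.pkl","rb"))
uv=np.array([(303,230),(502,228),(497,328),(309,328),(311,207),(517,206)])/1.5625-0.18
X=np.array([[-100,-90,47],[-100,70,47],[-17,70,47],[-17,-90,47],[-115,-90,12],[-115,90,12]])/1000
r=fit([(g,X,uv)],[.527,0,.075]);P=r.x;print(P,r.fun.round(1))
c,s=np.cos(P[2]),np.sin(P[2])
for p in((334,285),(453,285)):
    w=at(g,np.array(p)/1.5625-.18,.070);d=w[:2]-P[:2];print(w,"fix",c*d[0]+s*d[1],-s*d[0]+c*d[1])
```

```text
[0.52589233 0.00157457 0.07725334] [-0.1  0.4  0.1  1.1 -0.1 -0.9  0.1 -0.3 -0.7 -0.1  0.6 -0.2]
[ 0.46992398 -0.06659867  0.07      ] fix -0.06106279782484724 -0.06365046721639556
[0.46325049 0.0259037  0.07      ] fix -0.060577379379424715 0.029091040700878614
```

Emit:
play_rows:
  series:
    - [[-0.005,-0.002,-0.03,0,0,0,0.5],[-0.005,-0.002,-0.03,0,0,0,0.5],[-0.005,-0.002,-0.03,0,0,0,0.5],[-0.004,-0.002,-0.03,0,0,0,0.5],[0,0,-0.03,0,0,0,0.5],[0,0,-0.03,0,0,0,0.5],[0,0,-0.025,0,0,0,0.5],[0,0,-0.015,0,0,0,0.5],[0,0,-0.005,0,0,0,0.5],[0,0,0,0,0,0,0.5]]

```text
time: 3.05
tool_pos: [0.4192, -0.0224, 0.0538]
tool_rot: [-0.001, -0.039, 0.999, 0.0]
contact_force: [0.1, 0.3, 0.4]
gripper_width: 0.499
grasp_force: 0.0
```

Emit:
play_rows:
  series:
    - [[0.004,0.0003,0,0,0,0,0.5],[0.004,0.0003,0,0,0,0,0.5],[0.002,0.0002,0,0,0,0,0.5],[0.002,0.0001,0,0,0,0,0.5],[0.001,0.0001,0,0,0,0,0.5],[0.001,0.0001,0,0,0,0,0.5],[0.001,0.0001,0,0,0,0,0.5]]

```text
time: 3.75
tool_pos: [0.4348, -0.0223, 0.0542]
tool_rot: [-0.0, -0.038, 0.999, 0.0]
contact_force: [-0.6, -1.0, 1.0]
gripper_width: 0.501
grasp_force: 0.0
```

Emit:
play_rows:
  series:
    - [[0.001,0.0001,0,0,0,0,0.5],[0.001,0.0001,0,0,0,0,0.5],[0.001,0.0001,0,0,0,0,0.5],[0.001,0.0001,0,0,0,0,0.5],[0.001,0.0001,0,0,0,0,0.5]]

```text
time: 4.25
tool_pos: [0.4392, -0.0218, 0.0542]
tool_rot: [-0.001, -0.038, 0.999, -0.0]
contact_force: [-5.0, -1.5, 3.5]
gripper_width: 0.5
grasp_force: 2.3
```

Emit:
play_rows:
  series:
    - [[0.001,0.0001,0,0,0,0,0.5],[0.001,0.0001,0,0,0,0,0.5],[0.001,0.0001,0,0,0,0,0.5],[0.001,0.0001,0,0,0,0,0.5]]

```text
time: 4.65
tool_pos: [0.4424, -0.0212, 0.0537]
tool_rot: [-0.002, -0.038, 0.999, 0.0]
contact_force: [-3.2, 0.5, 1.0]
gripper_width: 0.501
grasp_force: 1.3
```

Emit:
play_rows:
  series:
    - [[0.001,0.0001,0,0,0,0,0.5],[0.001,0.0001,0,0,0,0,0.5],[0.001,0.0001,0,0,0,0,0.5],[0.001,0.0001,0,0,0,0,0.5]]

```text
time: 5.05
tool_pos: [0.4482, -0.021, 0.0544]
tool_rot: [0.0, -0.038, 0.999, -0.0]
contact_force: [-0.2, -0.7, 0.3]
gripper_width: 0.499
grasp_force: 0.2
```

Run:
```python
from plant import manip
from h import *
a=manip.grab_frame("wrist")["frame"][:,60:450];b=manip.grab_frame("top")["frame"][145:240,220:310]
b=cv2.resize(b,None,fx=4.1,fy=4.1,interpolation=cv2.INTER_CUBIC)[:384]
cv2.imwrite("pics/w2.png",np.hstack([a,cv2.copyMakeBorder(b,0,384-b.shape[0],0,0,0)]))
```

```text
(no output)
```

View pics/w2.png

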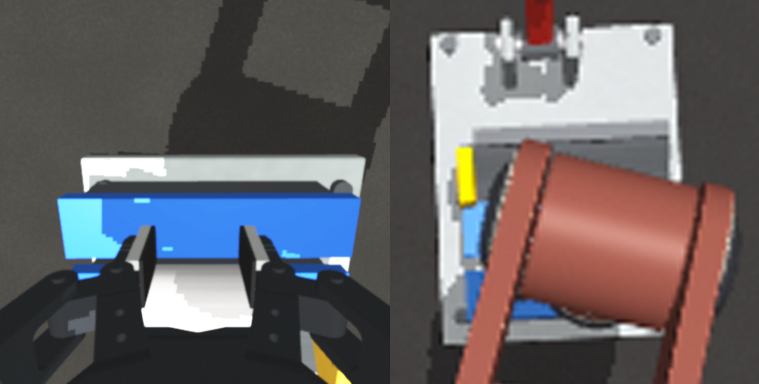

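The shaft appears freed: the force is near 0 and it lies just ahead of the fingers. I'll hold, back off and rise so I can see it.

Emit:
play_rows:
  series:
    - [[-0.002,0,0,0,0,0,0.5],[-0.004,0,0,0,0,0,0.5],[-0.004,0,0.005,0,0,0,0.5],[0,0,0.02,0,0,0,0.5],[0,0,0.03,0,0,0,0.5],[0,0,0.03,0,0,0,0.5],[0,0,0.03,0,0,0,0.5],[0,0,0.03,0,0,0,0.5],[0,0,0.02,0,0,0,0.5],[0,0,0,0,0,0,0.5]]

```text
time: 6.15
tool_pos: [0.4395, -0.0214, 0.2234]
tool_rot: [0.004, -0.038, 0.999, -0.001]
contact_force: [-0.7, -0.7, -0.0]
gripper_width: 0.501
grasp_force: 0.0
```

Run:
```python
from plant import manip
from h import *
import pickle
g=manip.grab_frame("wrist"); pickle.dump(g,open("w3.pkl","wb"))
cv2.imwrite("pics/w3.png",cv2.resize(g["frame"],(800,600),interpolation=cv2.INTER_CUBIC))
```

```text
(no output)
```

View pics/w3.png

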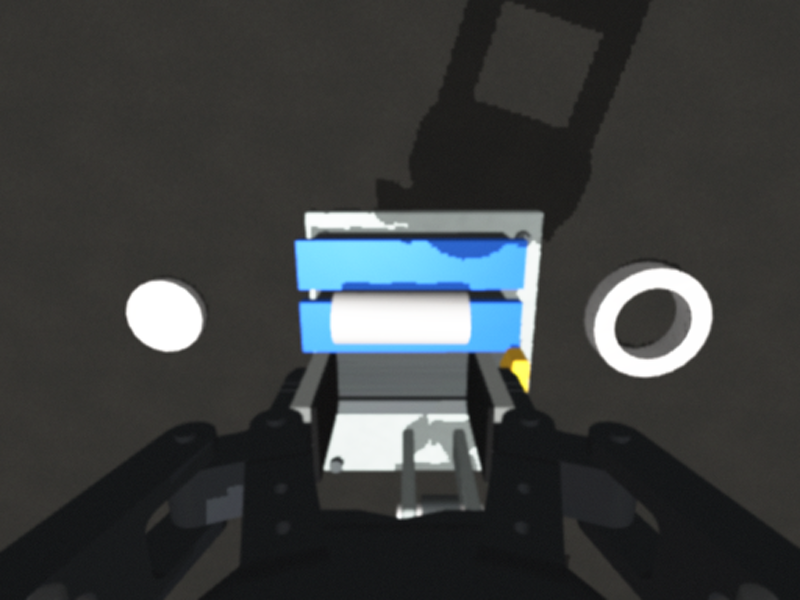

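The shaft is still on the ledge, at rows 292–345 and columns 331–470. I'll measure how far it has rolled.

```bash
cat >> h.py <<'E'
P=np.array([.526,.0008,.0765])
def tofix(w):
    c,s=np.cos(P[2]),np.sin(P[2]);d=np.array(w[:2])-P[:2];return np.array([c*d[0]+s*d[1],-s*d[0]+c*d[1]]).round(4)
E
python3 - <<'E'
from h import *
import pickle
g=pickle.load(open("w3.pkl","rb"))
uv=np.array([(295,240),(526,240),(521,352),(302,352)])/1.5625-0.18
X=np.array([[-100,-90,47],[-100,70,47],[-17,70,47],[-17,-90,47]])/1000
r=fit([(g,X,uv)],P);print(r.x,r.fun.round(1))
for p in((331,318),(470,318)): print(tofix(at(g,np.array(p)/1.5625-.18,.07)))
# cylinder silhouette rows for axis x at given height
ctr=-np.array(g["R"]).T@np.array(g["t"])
for x in np.arange(-.065,-.03,.003):
    z=.065 if abs(x+.06)>.004 else .064
    a=np.linspace(0,2*np.pi,181);pts=fw(r.x,np.c_[x+.018*np.cos(a),0*a-.017,z+.018*np.sin(a)])
    v=(proj(g,pts)[:,1]+.18)*1.5625;print(round(x,4),v.min().round(),v.max().round())
from plant import manip
print(tofix(manip.state()["tool_pos"]))
E
```

```text
[0.52573681 0.00134048 0.07818228] [-0.2  0.6  1.   0.1 -1.2 -0.6  0.4 -0.2]
[-0.0521 -0.0635]
[-0.052   0.0297]
-0.065 270.0 324.0
-0.062 274.0 327.0
-0.059 278.0 332.0
-0.056 283.0 336.0
-0.053 287.0 340.0
-0.05 292.0 345.0
-0.047 296.0 349.0
-0.044 300.0 353.0
-0.041 304.0 357.0
-0.038 308.0 361.0
-0.035 312.0 365.0
-0.032 316.0 369.0
[-0.089  -0.0152]
```

Emit:
play_rows:
  series:
    - [[0,0,-0.03,0,0,0,0.5],[0,0,-0.03,0,0,0,0.5],[0,0,-0.03,0,0,0,0.5],[0,0,-0.03,0,0,0,0.5],[0,0,-0.03,0,0,0,0.5],[0,0,-0.015,0,0,0,0.5],[0,0,-0.004,0,0,0,0.5],[0.003,0.0002,0,0,0,0,0.5],[0.003,0.0002,0,0,0,0,0.5],[0.001,0.0001,0,0,0,0,0.5]]

```text
time: 7.2
tool_pos: [0.4462, -0.0207, 0.0516]
tool_rot: [0.001, -0.038, 0.999, -0.0]
contact_force: [-0.3, -0.4, 0.9]
gripper_width: 0.495
grasp_force: 0.0
```

Emit:
play_rows:
  series:
    - [[0.002,0.0002,0,0,0,0,0.5],[0.002,0.0002,0,0,0,0,0.5],[0.002,0.0002,0,0,0,0,0.5],[0.002,0.0002,0,0,0,0,0.5],[0.002,0.0002,0,0,0,0,0.5],[0.002,0.0002,0,0,0,0,0.5],[0.002,0.0002,0,0,0,0,0.5]]

```text
time: 7.9
tool_pos: [0.459, -0.0191, 0.0502]
tool_rot: [-0.0, -0.038, 0.999, -0.0]
contact_force: [0.3, 0.8, -0.8]
gripper_width: 0.498
grasp_force: 0.2
```

Emit:
play_rows:
  series:
    - [[0.002,0.0002,0.001,0,0,0,0.5],[0.002,0.0002,0.001,0,0,0,0.5],[0.002,0.0002,0.001,0,0,0,0.5],[0.002,0.0002,0,0,0,0,0.5],[0.002,0.0002,0,0,0,0,0.5],[0.002,0.0002,0,0,0,0,0.5],[0,0,0,0,0,0,0.5],[0,0,0,0,0,0,0.5],[0,0,0,0,0,0,0.5]]

```text
time: 8.8
tool_pos: [0.4708, -0.0179, 0.0532]
tool_rot: [-0.0, -0.038, 0.999, 0.0]
contact_force: [-0.6, 0.8, -0.3]
gripper_width: 0.496
grasp_force: 0.0
```

Run:
```python
from plant import manip
from h import *
import pickle
print(tofix(manip.state()["tool_pos"]))
a=manip.grab_frame("wrist");pickle.dump(a,open("w4.pkl","wb"))
b=manip.grab_frame("scene")["frame"][180:260,205:295]
b=cv2.resize(b,None,fx=3.8,fy=3.8,interpolation=cv2.INTER_CUBIC)
a=a["frame"][:,60:450]
cv2.imwrite("pics/w4.png",np.hstack([a,cv2.copyMakeBorder(b,0,384-b.shape[0],0,0,0)]))
```

```text
[-0.0565 -0.0144]
```

View pics/w4.png

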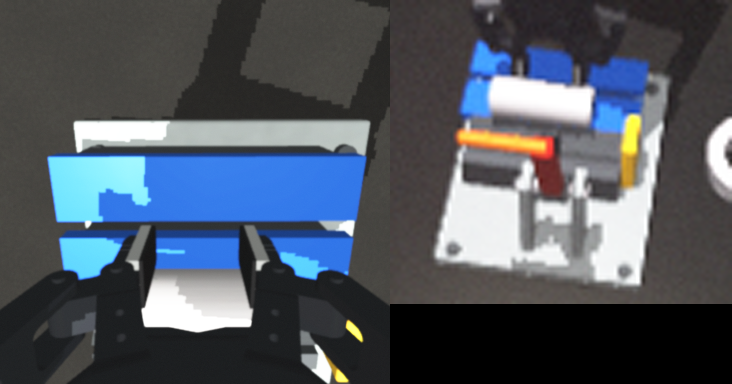

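The scene crop (right) shows the shaft still on the ledge near the vee lip, around (540,100). I'll keep pushing slowly.

Emit:
play_rows:
  series:
    - [[0.0015,0.0001,0,0,0,0,0.5],[0.0015,0.0001,0,0,0,0,0.5],[0.0015,0.0001,0,0,0,0,0.5],[0.0015,0.0001,0,0,0,0,0.5],[0.0015,0.0001,0,0,0,0,0.5],[0.0015,0.0001,0,0,0,0,0.5],[0.0015,0.0001,0,0,0,0,0.5],[0,0,0,0,0,0,0.5],[0,0,0,0,0,0,0.5],[0,0,0,0,0,0,0.5]]

```text
time: 9.9
tool_pos: [0.4814, -0.0172, 0.0533]
tool_rot: [0.0, -0.038, 0.999, -0.0]
contact_force: [-0.4, 1.3, -0.2]
gripper_width: 0.503
grasp_force: 0.0
```

Run:
```python
from plant import manip
from h import *
import pickle
print(tofix(manip.state()["tool_pos"]))
a=manip.grab_frame("wrist")
b=manip.grab_frame("scene");pickle.dump(b,open("s5.pkl","wb"));b=b["frame"][180:260,205:295]
b=cv2.resize(b,None,fx=3.8,fy=3.8,interpolation=cv2.INTER_CUBIC)
a=a["frame"][:,60:450]
cv2.imwrite("pics/w5.png",np.hstack([a,cv2.copyMakeBorder(b,0,384-b.shape[0],0,0,0)]))
```

```text
[-0.0459 -0.0145]
```

View pics/w5.png

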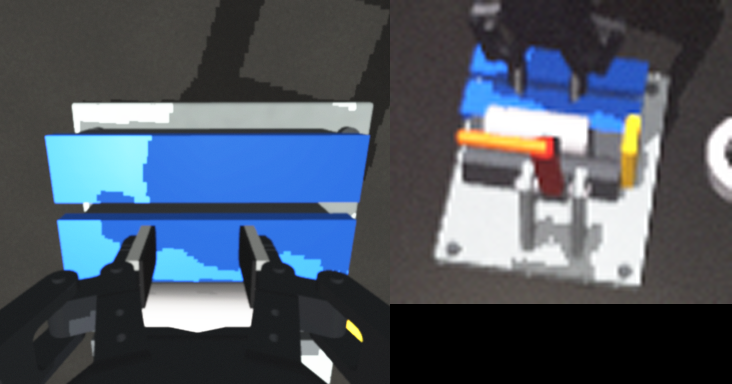

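The scene crop shows the shaft down in the vee behind the orange handle, columns 485–588, with the arm still open. I'll lift, close the fingers and go round to the -y end face.

Emit:
play_rows:
  series:
    - [[-0.01,-0.001,0,0,0,0,0.5],[-0.01,-0.001,0.005,0,0,0,0.5],[0,0,0.03,0,0,0,0.5],[0,0,0.035,0,0,0,0],[0.01,-0.024,0,0,0,0,0],[0.01,-0.024,0,0,0,0,0],[0.015,-0.024,0,0,0,0,0],[0.018,0,0,0,0,0,0],[0.019,0,0,0,0,0,0],[0,0,0,0,0,0,0]]

```text
time: 11.0
tool_pos: [0.5341, -0.0915, 0.1235]
tool_rot: [0.0, -0.038, 0.999, -0.0]
contact_force: [-0.8, -0.5, 0.3]
gripper_width: -0.001
grasp_force: 0.0
```

Run:
```python
from plant import manip
from h import *
s=manip.state();print(s["tool_pos"],tofix(s["tool_pos"]),s["gripper_width"])
a=manip.grab_frame("wrist");b=manip.grab_frame("scene")["frame"][170:260,205:295]
b=cv2.resize(b,None,fx=4,fy=4,interpolation=cv2.INTER_CUBIC)
cv2.imwrite("pics/w6.png",np.hstack([a["frame"][:,60:450],cv2.copyMakeBorder(b,0,384-b.shape[0],0,0,0)]))
```

```text
[ 0.5340665  -0.09154565  0.12346025] [ 0.001  -0.0927] -0.001397578841786519
```

View pics/w6.png

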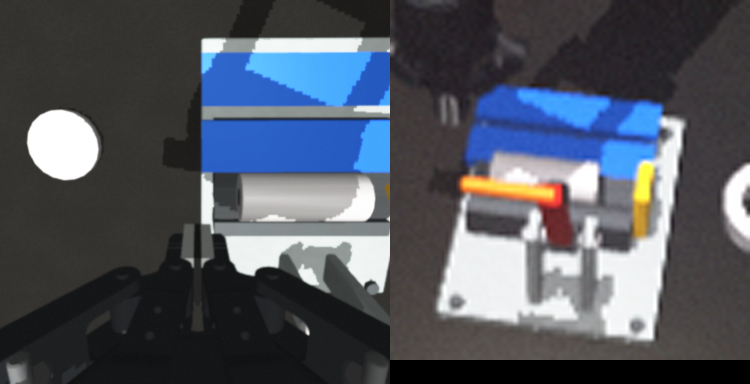

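The wrist view shows the shaft seated in the vee with its end face at about (238,198), clear of the closed fingers at y -93 mm. Next: descend, then approach along +y.

Emit:
play_rows:
  series:
    - [[0,0,-0.025,0,0,0,0],[0,0,-0.025,0,0,0,0],[0,0,-0.015,0,0,0,0],[0,0,-0.008,0,0,0,0],[0,0,-0.002,0,0,0,0],[0,0,0,0,0,0,0],[-0.0003,0.003,0,0,0,0,0],[-0.0003,0.003,0,0,0,0,0],[-0.0002,0.002,0,0,0,0,0],[0,0,0,0,0,0,0]]

```text
time: 12.1
tool_pos: [0.5328, -0.0829, 0.0487]
tool_rot: [0.0, -0.038, 0.999, -0.0]
contact_force: [-0.6, 0.2, -0.1]
gripper_width: -0.002
grasp_force: 0.0
```

Emit:
play_rows:
  series:
    - [[-0.0002,0.002,0,0,0,0,0],[-0.0002,0.002,0,0,0,0,0],[-0.0002,0.002,0,0,0,0,0],[-0.0002,0.002,0,0,0,0,0],[-0.0002,0.002,0,0,0,0,0]]

```text
time: 12.6
tool_pos: [0.5317, -0.0738, 0.0484]
tool_rot: [0.0, -0.038, 0.999, -0.001]
contact_force: [0.4, -4.8, -0.3]
gripper_width: 0.001
grasp_force: 2.0
```

Emit:
play_rows:
  series:
    - [[-0.0002,0.002,0,0,0,0,0],[-0.0002,0.002,0,0,0,0,0],[-0.0002,0.002,0,0,0,0,0],[-0.0001,0.002,0,0,0,0,0],[-0.0002,0.002,0,0,0,0,0],[-0.0001,0.002,0,0,0,0,0],[-0.0002,0.002,0,0,0,0,0],[-0.0001,0.002,0,0,0,0,0],[-0.0002,0.002,0,0,0,0,0],[-0.0001,0.002,0,0,0,0,0]]

```text
time: 13.6
tool_pos: [0.5299, -0.053, 0.0483]
tool_rot: [-0.0, -0.038, 0.999, -0.0]
contact_force: [1.1, -4.8, -1.0]
gripper_width: -0.004
grasp_force: 2.1
```

Emit:
play_rows:
  series:
    - [[-0.0001,0.001,0,0,0,0,0],[-0.0001,0.001,0,0,0,0,0],[-0.0001,0.001,0,0,0,0,0],[-0.0001,0.001,0,0,0,0,0]]

```text
time: 14.0
tool_pos: [0.5296, -0.0492, 0.0483]
tool_rot: [0.0, -0.038, 0.999, -0.0]
contact_force: [0.2, -4.0, -1.0]
gripper_width: -0.002
grasp_force: 2.1
```

Emit:
play_rows:
  series:
    - [[-0.0001,0.001,0,0,0,0,0],[-0.0001,0.001,0,0,0,0,0],[-0.0001,0.001,0,0,0,0,0]]

```text
time: 14.3
tool_pos: [0.5293, -0.0461, 0.0484]
tool_rot: [0.0, -0.038, 0.999, -0.0]
contact_force: [0.3, -4.2, -1.2]
gripper_width: 0.003
grasp_force: 2.1
```

Emit:
play_rows:
  series:
    - [[0,0.0005,0,0,0,0,0],[-0.0001,0.0005,0,0,0,0,0]]

```text
time: 14.5
tool_pos: [0.5292, -0.0451, 0.0483]
tool_rot: [0.0, -0.038, 0.999, -0.0]
contact_force: [1.8, -4.5, -0.7]
gripper_width: -0.009
grasp_force: 2.1
```

Emit:
play_rows:
  series:
    - [[0,0.0005,0,0,0,0,0],[-0.0001,0.0005,0,0,0,0,0]]

```text
time: 14.7
tool_pos: [0.5291, -0.0442, 0.0484]
tool_rot: [0.0, -0.038, 0.999, -0.0]
contact_force: [1.2, -4.0, -0.6]
gripper_width: -0.001
grasp_force: 2.1
```

Emit:
play_rows:
  series:
    - [[0,0.0005,0,0,0,0,0],[-0.0001,0.0005,0,0,0,0,0]]

```text
time: 14.9
tool_pos: [0.529, -0.0432, 0.0483]
tool_rot: [0.0, -0.038, 0.999, -0.0]
contact_force: [0.7, -3.8, -1.4]
gripper_width: 0.006
grasp_force: 2.1
```

Emit:
play_rows:
  series:
    - [[0,0.0005,0,0,0,0,0],[-0.0001,0.0005,0,0,0,0,0]]

```text
time: 15.1
tool_pos: [0.5289, -0.0423, 0.0483]
tool_rot: [0.0, -0.038, 0.999, -0.0]
contact_force: [1.2, -6.4, -0.9]
gripper_width: 0.003
grasp_force: 3.0
```

Emit:
play_rows:
  series:
    - [[0,0.0003,0,0,0,0,0]]

```text
time: 15.2
tool_pos: [0.5289, -0.0423, 0.0484]
tool_rot: [0.0, -0.038, 0.999, -0.001]
contact_force: [1.1, -7.4, -0.7]
gripper_width: -0.002
grasp_force: 3.2
```

Emit:
play_rows:
  series:
    - [[0,0.0003,0,0,0,0,0]]

```text
time: 15.3
tool_pos: [0.5289, -0.0423, 0.0483]
tool_rot: [0.0, -0.038, 0.999, -0.001]
contact_force: [1.1, -7.1, -1.2]
gripper_width: -0.0
grasp_force: 3.8
```

Emit:
play_rows:
  series:
    - [[0,0.0005,0,0,0,0,0],[0,0.0005,0,0,0,0,0]]

```text
time: 15.5
tool_pos: [0.529, -0.0422, 0.0484]
tool_rot: [0.0, -0.038, 0.999, -0.002]
contact_force: [2.3, -11.9, -1.2]
gripper_width: -0.001
grasp_force: 5.7
```

Emit:
play_rows:
  series:
    - [[0,0.0005,0,0,0,0,0],[0,0,0,0,0,0,0]]

```text
time: 15.7
tool_pos: [0.529, -0.0422, 0.0484]
tool_rot: [0.0, -0.038, 0.999, -0.002]
contact_force: [0.5, -11.6, -1.0]
gripper_width: -0.002
grasp_force: 6.0
```

Emit:
play_rows:
  series:
    - [[0,0.0005,0,0,0,0,0],[0,0,0,0,0,0,0]]

```text
time: 15.9
tool_pos: [0.529, -0.0422, 0.0485]
tool_rot: [0.0, -0.038, 0.999, -0.003]
contact_force: [0.4, -13.2, -1.9]
gripper_width: 0.007
grasp_force: 6.8
```

Emit:
play_rows:
  series:
    - [[0,0.0004,0,0,0,0,0],[0,0,0,0,0,0,0],[0,0,0,0,0,0,0]]

```text
time: 16.2
tool_pos: [0.5291, -0.0422, 0.0485]
tool_rot: [0.0, -0.038, 0.999, -0.003]
contact_force: [0.2, -15.0, -1.8]
gripper_width: 0.003
grasp_force: 7.5
```

The push is 15 N against the stop. I'll back off gently, rise, and turn for the handle.

Emit:
play_rows:
  series:
    - [[0,-0.001,0,0,0,0,0],[0,-0.002,0,0,0,0,0],[0.0002,-0.004,0,0,0,0,0],[0.001,-0.01,0,0,0,0,0],[0.001,-0.015,0.005,0,0,0,0],[0,0,0.03,0,0,0,0],[0,0,0.045,0,0,-8.2,0.3],[0,0,0.05,0,0,-8.2,0.5],[0,0,0.05,0,0,-8.2,0.7],[0,0,0.04,0,0,-8.2,0.7]]

```text
time: 17.2
tool_pos: [0.5314, -0.072, 0.2724]
tool_rot: [0.002, 0.249, 0.969, 0.0]
contact_force: [1.8, 0.6, -0.4]
gripper_width: 0.682
grasp_force: 0.0
```

Emit:
play_rows:
  series:
    - [[0.01,0.005,0.02,0,0,-8.2,0.7],[0.02,0.008,0.01,0,0,-8.2,0.7],[0.02,0.008,0,0,0,-8.2,0.7],[0.02,0.008,0,0,0,-8.2,0.7],[0.02,0.008,0,0,0,-8.2,0.7],[0.02,0.008,0,0,0,-8.2,0.7],[0.02,0.008,0,0,0,-8.2,0.7],[0,0,0,0,0,0,0.7],[0,0,0,0,0,0,0.7]]

```text
time: 18.1
tool_pos: [0.6609, -0.0188, 0.2981]
tool_rot: [-0.0, 0.68, 0.733, -0.0]
contact_force: [-0.2, 0.2, 0.0]
gripper_width: 0.7
grasp_force: 0.0
```

Run:
```python
from plant import manip
from h import *
s=manip.state();print(s["time"],s["tool_pos"],tofix(s["tool_pos"]),s["gripper_width"],Ro.from_quat(s["tool_rot"],scalar_first=True).as_matrix().round(3).tolist(),s["joint_pos"].round(2))
q=1.95;H=[.085-.135*np.cos(q),-.03,.095+.135*np.sin(q)]
print("handle world",fw(P,H))
g=manip.grab_frame("wrist");c=manip.grab_frame("scene")
Xs=fw(P,[[H[0],y,H[2]] for y in(0,-.03,-.045,-.054)])
for n,f in(("w",g),("s",c)): print(n,proj(f,Xs).round(1).tolist())
b=c["frame"][170:260,205:295]
b=cv2.resize(b,None,fx=3,fy=3,interpolation=cv2.INTER_CUBIC)
cv2.imwrite("pics/w7.png",np.hstack([g["frame"],cv2.copyMakeBorder(b,0,384-b.shape[0],0,0,0)]))
```

```text
18.1 [ 0.66085886 -0.01883311  0.29812681] [ 0.133  -0.0299] 0.7001974509693765 [[-0.074, 0.997, -0.001], [0.997, 0.074, 0.0], [0.0, -0.001, -1.0]] [-0.14  0.11  1.44 -0.    1.59 -0.22]
handle world [[ 0.66287241 -0.01879678  0.22040956]]
w [[260.7, 155.6], [260.7, 194.0], [260.7, 212.2], [260.7, 222.8]]
s [[240.7, 217.9], [230.4, 216.6], [225.3, 215.9], [222.3, 215.6]]
```

View pics/w7.png

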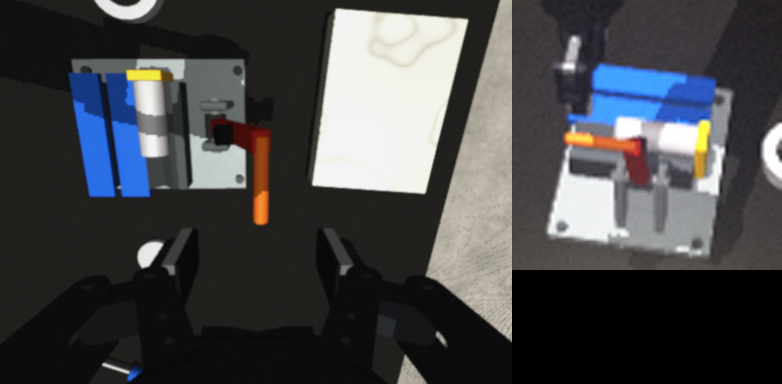

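The wrist view shows the handle along column 261 with its tip at row 223, just where predicted. The shaft lies against the yellow stop.

Emit:
play_rows:
  series:
    - [[0.001,0,-0.025,0,0,0,0.7],[0.001,0,-0.025,0,0,0,0.7],[0,0,-0.025,0,0,0,0.7],[0,0,-0.015,0,0,0,0.7],[0,0,-0.006,0,0,0,0.7],[0,0,0,0,0,0,0.5],[0,0,0,0,0,0,0.35],[0,0,0,0,0,0,0.25]]

```text
time: 19.0
tool_pos: [0.6639, -0.0183, 0.2043]
tool_rot: [0.001, 0.681, 0.732, 0.001]
contact_force: [0.3, -0.9, 0.6]
gripper_width: 0.253
grasp_force: 0.0
```

Emit:
play_rows:
  series:
    - [[0,0,0,0,0,0,0.2],[0,0,0,0,0,0,0.15],[0,0,0,0,0,0,0],[0,0,0,0,0,0,0],[0,0,0,0,0,0,0],[0,0,0,0,0,0,0]]

```text
time: 19.6
tool_pos: [0.6633, -0.0182, 0.2033]
tool_rot: [0.0, 0.681, 0.732, 0.0]
contact_force: [-2.0, 0.2, 5.6]
gripper_width: 0.118
grasp_force: 58.7
```

```bash
cat > arc.py <<'E'
import numpy as np
qs=[1.95]
for d in [.03,.05]+[.075]*22+[.05]*4: qs.append(qs[-1]-d)
q=np.array(qs);x=-.135*np.cos(q);z=.135*np.sin(q)
X=np.c_[x*np.cos(.0765),x*np.sin(.0765),z].round(4);D=np.diff(X,axis=0).round(4)
for i,d in enumerate(D): print(i,q[i+1].round(3),d.tolist())
E
python3 arc.py
```

```text
0 1.92 [-0.0037, -0.0003, 0.0015]
1 1.87 [-0.0064, -0.0005, 0.0021]
2 1.795 [-0.0098, -0.0007, 0.0026]
3 1.72 [-0.0099, -0.0008, 0.0019]
4 1.645 [-0.01, -0.0007, 0.0011]
5 1.57 [-0.0101, -0.0008, 0.0004]
6 1.495 [-0.0101, -0.0008, -0.0004]
7 1.42 [-0.01, -0.0007, -0.0011]
8 1.345 [-0.0099, -0.0008, -0.0019]
9 1.27 [-0.0098, -0.0008, -0.0027]
10 1.195 [-0.0095, -0.0007, -0.0033]
11 1.12 [-0.0092, -0.0007, -0.0041]
12 1.045 [-0.009, -0.0007, -0.0047]
13 0.97 [-0.0085, -0.0006, -0.0054]
14 0.895 [-0.0081, -0.0007, -0.0061]
15 0.82 [-0.0076, -0.0005, -0.0066]
16 0.745 [-0.0071, -0.0006, -0.0072]
17 0.67 [-0.0066, -0.0005, -0.0077]
18 0.595 [-0.006, -0.0004, -0.0081]
19 0.52 [-0.0053, -0.0005, -0.0086]
20 0.445 [-0.0047, -0.0003, -0.009]
21 0.37 [-0.004, -0.0003, -0.0093]
22 0.295 [-0.0033, -0.0003, -0.0096]
23 0.22 [-0.0026, -0.0002, -0.0097]
24 0.17 [-0.0013, -0.0001, -0.0067]
25 0.12 [-0.0009, 0.0, -0.0066]
26 0.07 [-0.0007, -0.0001, -0.0068]
27 0.02 [-0.0003, 0.0, -0.0067]
```

Emit:
play_rows:
  series:
    - [[-0.0037,-0.0003,0.0015,0,0,0,0],[-0.0064,-0.0005,0.0021,0,0,0,0],[-0.0098,-0.0007,0.0026,0,0,0,0],[0,0,0,0,0,0,0]]

```text
time: 20.0
tool_pos: [0.6435, -0.0198, 0.21]
tool_rot: [0.001, 0.681, 0.732, 0.001]
contact_force: [4.1, 1.1, 4.6]
gripper_width: 0.11
grasp_force: 59.7
```

Emit:
play_rows:
  series:
    - [[-0.0099,-0.0008,0.0019,0,0,0,0],[-0.01,-0.0007,0.0011,0,0,0,0],[-0.0101,-0.0008,0.0004,0,0,0,0],[-0.0101,-0.0008,-0.0004,0,0,0,0],[-0.01,-0.0007,-0.0011,0,0,0,0],[0,0,0,0,0,0,0]]

```text
time: 20.6
tool_pos: [0.5934, -0.0237, 0.2126]
tool_rot: [0.001, 0.681, 0.732, 0.001]
contact_force: [1.1, -0.3, 8.4]
gripper_width: 0.116
grasp_force: 62.4
```

Emit:
play_rows:
  series:
    - [[-0.0099,-0.0008,-0.0019,0,0,0,0],[-0.0098,-0.0008,-0.0027,0,0,0,0],[-0.0095,-0.0007,-0.0033,0,0,0,0],[-0.0092,-0.0007,-0.0041,0,0,0,0],[-0.009,-0.0007,-0.0047,0,0,0,0],[0,0,0,0,0,0,0]]

```text
time: 21.2
tool_pos: [0.5436, -0.0276, 0.1932]
tool_rot: [-0.001, 0.681, 0.732, -0.002]
contact_force: [-2.5, -0.6, 8.1]
gripper_width: 0.118
grasp_force: 64.3
```

Emit:
play_rows:
  series:
    - [[-0.0085,-0.0006,-0.0044,0,0,0,0],[-0.0081,-0.0007,-0.0056,0,0,0,0],[-0.0076,-0.0005,-0.0066,0,0,0,0],[-0.0071,-0.0006,-0.0072,0,0,0,0],[-0.0066,-0.0005,-0.0077,0,0,0,0],[0,0,0,0,0,0,0]]

```text
time: 21.8
tool_pos: [0.5054, -0.0304, 0.1595]
tool_rot: [-0.002, 0.681, 0.732, -0.002]
contact_force: [-0.8, -3.4, -0.5]
gripper_width: 0.115
grasp_force: 61.8
```

Emit:
play_rows:
  series:
    - [[-0.006,-0.0004,-0.0081,0,0,0,0],[-0.0053,-0.0005,-0.0086,0,0,0,0],[-0.0047,-0.0003,-0.009,0,0,0,0],[-0.004,-0.0003,-0.0093,0,0,0,0],[0,0,0,0,0,0,0]]

```text
time: 22.3
tool_pos: [0.487, -0.0317, 0.1249]
tool_rot: [-0.0, 0.681, 0.732, -0.0]
contact_force: [6.2, -4.3, -4.6]
gripper_width: 0.115
grasp_force: 62.2
```

Emit:
play_rows:
  series:
    - [[-0.0023,-0.0001,-0.0096,0,0,0,0],[-0.002,0,-0.0096,0,0,0,0],[-0.0013,0,-0.0067,0,0,0,0],[0,0,0,0,0,0,0]]

```text
time: 22.7
tool_pos: [0.4803, -0.0321, 0.0988]
tool_rot: [-0.001, 0.681, 0.732, -0.002]
contact_force: [1.2, -5.7, -4.2]
gripper_width: 0.116
grasp_force: 62.3
```

Emit:
play_rows:
  series:
    - [[-0.0007,0,-0.005,0,0,0,0],[-0.0005,0,-0.005,0,0,0,0],[0,0,0,0,0,0,0]]

```text
time: 23.0
tool_pos: [0.4793, -0.0321, 0.0893]
tool_rot: [-0.001, 0.681, 0.732, -0.002]
contact_force: [-2.0, -4.6, -0.0]
gripper_width: 0.115
grasp_force: 62.6
```

Emit:
play_rows:
  series:
    - [[-0.0004,-0.0005,-0.002,0,0,0,0],[-0.0002,-0.0005,-0.002,0,0,0,0],[0,0,-0.002,0,0,0,0],[0,0,0,0,0,0,0]]

```text
time: 23.4
tool_pos: [0.4789, -0.032, 0.0838]
tool_rot: [-0.002, 0.681, 0.732, -0.001]
contact_force: [-2.7, -0.7, -3.7]
gripper_width: 0.116
grasp_force: 63.3
```

Emit:
play_rows:
  series:
    - [[0,0,-0.001,0,0,0,0],[0,0,-0.001,0,0,0,0],[0,0,0,0,0,0,0]]

```text
time: 23.7
tool_pos: [0.4789, -0.032, 0.0821]
tool_rot: [-0.002, 0.681, 0.732, -0.001]
contact_force: [-5.2, 0.6, -2.6]
gripper_width: 0.115
grasp_force: 63.3
```

Emit:
play_rows:
  series:
    - [[-0.0008,0,-0.001,0,0,0,0],[0,0,0,0,0,0,0]]

```text
time: 23.9
tool_pos: [0.4789, -0.032, 0.0817]
tool_rot: [-0.001, 0.681, 0.732, 0.0]
contact_force: [-4.5, 2.8, -2.2]
gripper_width: 0.11
grasp_force: 63.3
```

Emit:
play_rows:
  series:
    - [[0,0,-0.001,0,0,0,0],[0,0,0,0,0,0,0]]

```text
time: 24.1
tool_pos: [0.4789, -0.032, 0.0808]
tool_rot: [-0.001, 0.681, 0.732, -0.0]
contact_force: [-5.2, 3.4, -2.2]
gripper_width: 0.116
grasp_force: 63.4
```

Emit:
play_rows:
  series:
    - [[0,0,-0.0007,0,0,0,0],[0,0,0,0,0,0,0]]

```text
time: 24.3
tool_pos: [0.4789, -0.0321, 0.0802]
tool_rot: [-0.001, 0.681, 0.732, -0.0]
contact_force: [-6.0, 2.9, -1.7]
gripper_width: 0.116
grasp_force: 63.5
```

Emit:
play_rows:
  series:
    - [[0,0,-0.0007,0,0,0,0],[0,0,0,0,0,0,0]]

```text
time: 24.5
tool_pos: [0.4789, -0.0321, 0.0795]
tool_rot: [-0.001, 0.681, 0.732, -0.0]
contact_force: [-4.5, 3.3, -1.8]
gripper_width: 0.115
grasp_force: 63.5
```

Emit:
play_rows:
  series:
    - [[0,0,-0.0007,0,0,0,0],[0,0,0,0,0,0,0]]

```text
time: 24.7
tool_pos: [0.4789, -0.032, 0.0789]
tool_rot: [-0.001, 0.681, 0.732, -0.0]
contact_force: [-5.5, 2.8, -2.2]
gripper_width: 0.117
grasp_force: 63.5
```

Emit:
play_rows:
  series:
    - [[0,0,-0.0007,0,0,0,0],[0,0,0,0,0,0,0]]

```text
time: 24.9
tool_pos: [0.4789, -0.0321, 0.0782]
tool_rot: [-0.001, 0.681, 0.732, -0.0]
contact_force: [-6.4, 4.3, -1.6]
gripper_width: 0.115
grasp_force: 63.5
```

Emit:
play_rows:
  series:
    - [[0,0,-0.0006,0,0,0,0],[0,0,0,0,0,0,0]]

```text
time: 25.1
tool_pos: [0.4789, -0.0321, 0.0778]
tool_rot: [-0.001, 0.681, 0.732, -0.0]
contact_force: [-6.4, 2.6, -0.1]
gripper_width: 0.12
grasp_force: 63.6
```

Emit:
play_rows:
  series:
    - [[0,0,-0.0006,0,0,0,0],[0,0,0,0,0,0,0]]

```text
time: 25.3
tool_pos: [0.479, -0.0321, 0.0776]
tool_rot: [-0.001, 0.681, 0.732, -0.0]
contact_force: [-6.9, 4.0, 1.8]
gripper_width: 0.113
grasp_force: 63.9
```

Emit:
play_rows:
  series:
    - [[0,0,-0.0006,0,0,0,0],[0,0,0,0,0,0,0]]

```text
time: 25.5
tool_pos: [0.479, -0.0321, 0.0776]
tool_rot: [-0.001, 0.681, 0.732, -0.0]
contact_force: [-9.9, 3.3, 5.6]
gripper_width: 0.115
grasp_force: 64.2
```

The pad is resting: z has stalled and Fz turned positive. I'll ease off and open.

Emit:
play_rows:
  series:
    - [[0,0,0.0008,0,0,0,0],[0,0,0,0,0,0,0]]

```text
time: 25.7
tool_pos: [0.4789, -0.0321, 0.0777]
tool_rot: [-0.001, 0.681, 0.732, -0.0]
contact_force: [-7.6, 3.3, 2.5]
gripper_width: 0.119
grasp_force: 63.8
```

Emit:
play_rows:
  series:
    - [[0,0,0,0,0,0,0.18],[0,0,0,0,0,0,0.25],[0,0,0,0,0,0,0.35],[0,0,0,0,0,0,0.5],[0,0,0,0,0,0,0.5],[0,0,0,0,0,0,0.5]]

```text
time: 26.3
tool_pos: [0.4797, -0.0328, 0.0776]
tool_rot: [0.0, 0.681, 0.732, 0.0]
contact_force: [-1.4, 0.4, -0.3]
gripper_width: 0.5
grasp_force: 0.0
```

Emit:
play_rows:
  series:
    - [[0,0,0.005,0,0,0,0.5],[0,0,0.01,0,0,0,0.5],[0,0,0.025,0,0,0,0.5],[0,0,0.04,0,0,0,0.5],[-0.01,-0.02,0.04,0,0,0,0.5],[-0.01,-0.03,0.03,0,0,0,0.5],[0,-0.04,0.02,0,0,0,0.5],[0,-0.03,0,0,0,0,0.5],[0,0,0,0,0,0,0.5]]

```text
time: 27.2
tool_pos: [0.4598, -0.1557, 0.2498]
tool_rot: [0.002, 0.683, 0.731, 0.0]
contact_force: [0.1, -0.6, -0.2]
gripper_width: 0.498
grasp_force: 0.0
```

Run:
```python
from plant import manip
from h import *
s=manip.state();print(s["time"],s["tool_pos"],s["contact_force"])
g=manip.grab_frame("wrist");c=manip.grab_frame("scene");b=cv2.resize(c["frame"][170:260,205:295],None,fx=3.1,fy=3.1,interpolation=cv2.INTER_CUBIC)
cv2.imwrite("pics/w8.png",np.hstack([g["frame"],cv2.copyMakeBorder(b,0,384-b.shape[0],0,0,0)]))
X=fw(P,[[-.05,-.03,.095],[0,-.03,.0555],[0,.06,.0555]])
print(proj(g,X).round(),((proj(c,X)-[205,170])*3.1+[512,0]).round())
```

```text
27.2 [ 0.45983643 -0.15570747  0.24981782] [ 0.10015477 -0.55742521 -0.20875727]
[[287.  39.]
 [332.  45.]
 [338. -60.]] [[625.  77.]
 [618. 135.]
 [701. 145.]]
```

View pics/w8.png

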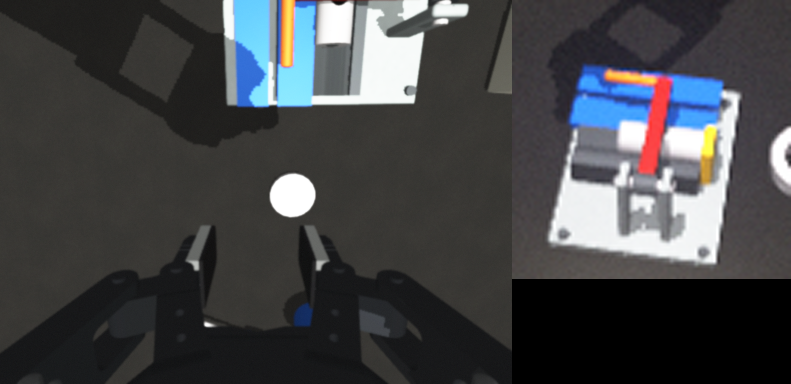

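The arm lies level across the shaft, with the handle at (287,39) and (625,77) as predicted for angle 0. The shaft's end is at (618,135), touching the stop, and nothing is touched by the robot.

```bash
python3 -c "
from plant import manip
print(manip.job_done())"
```

```text
the job is handed in; nothing more can be done
None
```

The job is done and handed in at 27 s: the shaft was rolled into the vee with light pushes and pressed against the end stop at 15 N, and the hold-down arm was lowered under grip until its pad rested on the shaft (a brief 5.6 N at the handle, eased off before letting go), with everything released and nothing else on the bench touched.

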